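# Pack two supper kits

### The job

Make up the two supper kits from the things standing along the front of the worktop: the orange tray gets the red-capped spice jar, the small brown dropper bottle and the lemon, and the blue tray gets the dark-capped spice jar and the lime. In each tray lay the fruit in the large compartment and stand jars and bottles upright on the floor of the small compartments, no more than one in each. Set each thing down gently rather than dropping it, and leave the avocado and the tin where they are.

Things in the scene. Friction and masses are not known exactly. Their poses are not given: they have to be found in the camera images.
- orange_tray: Orange plastic tray, fixed, 260 mm long (its y), 100 mm wide (its x), turned either way. Origin: centre of its underside, z up. Floor 10 mm thick; walls and two cross partitions 4 mm thick, 28.5 mm high in all. Compartments, each 92 mm in x: one large, 112 mm in y, centre at y = -70 mm; two small, 66 mm in y, centres at y = +23 and +93 mm.
- blue_tray: Blue plastic tray, fixed, 260 mm long (its y), 100 mm wide (its x), turned either way. Origin: centre of its underside, z up. Floor 10 mm thick; walls and two cross partitions 4 mm thick, 28.5 mm high in all. Compartments, each 92 mm in x: one large, 112 mm in y, centre at y = -70 mm; two small, 66 mm in y, centres at y = +23 and +93 mm.
- red_jar: Spice jar with a red cap, 45 mm across, 106 mm tall, loose, standing; origin at the centre of its underside, z up its axis. Round: grip it across the body at any yaw, about 70 mm up.
- dark_jar: Spice jar with a dark cap (black side, brown top with a green mark), 45 mm across, 106 mm tall, loose, standing; origin at the centre of its underside, z up its axis. Round: grip it across the body at any yaw, about 70 mm up.
- dropper_bottle: Brown dropper bottle with a black dropper cap, 102 mm tall, loose, standing; body 33 mm across up to 70 mm height, narrower above. Origin at the centre of its underside, z up its axis. Grip it across the body at any yaw, about 45 mm up.
- lemon: Yellow lemon, loose, 67 mm long (its x), 54 mm thick (y and z); origin at its middle, 27 mm over the surface it lies on, x and y level at the start. Grip it across its y, the TCP about 34 mm over the surface.
- lime: Green lime, loose, 53 mm long (its x), 46 mm thick in y and 48 mm in z; origin at its middle, 24 mm over the surface it lies on, x and y level at the start. Grip it across its y, the TCP about 34 mm over the surface.
- avocado: Dark green avocado, larger than the lime, 98 x 71 x 72 mm, loose, among the other things; origin at the centre of its underside. Not part of a kit: leave it.
- tin: Low round food tin, 86 mm across, 40 mm high, loose, among the other things; origin at the centre of its underside. Not part of a kit: leave it.
Mind the look-alikes: they are no part of the job. Of the things like the dark_jar, leave any that is turquoise; of the rest the smaller one is meant.

How it is judged (in metres and radians):
At the end, for the whole second after the job is handed in: Jars and bottle upright (0.15 rad), one per small compartment of their tray, on its floor, within 35 mm across and 22 mm along of its centre; fruit centres in the large one within 35 and 45 mm, under 51 mm up; all five released, at rest; avocado and tin moved under 30 mm ((((x of red_jar in the frame of orange_tray between -0.035 and 0.035 m and y of red_jar in the frame of orange_tray between 0.071 and 0.115 m and z of red_jar in the frame of orange_tray between -0.005 and 0.018 m) and (x of dropper_bottle in the frame of orange_tray between -0.035 and 0.035 m and y of dropper_bottle in the frame of orange_tray between 0.001 and 0.045 m and z of dropper_bottle in the frame of orange_tray between -0.005 and 0.018 m)) or ((x of red_jar in the frame of orange_tray between -0.035 and 0.035 m and y of red_jar in the frame of orange_tray between 0.001 and 0.045 m and z of red_jar in the frame of orange_tray between -0.005 and 0.018 m) and (x of dropper_bottle in the frame of orange_tray between -0.035 and 0.035 m and y of dropper_bottle in the frame of orange_tray between 0.071 and 0.115 m and z of dropper_bottle in the frame of orange_tray between -0.005 and 0.018 m))) and ((x of dark_jar in the frame of blue_tray between -0.035 and 0.035 m and y of dark_jar in the frame of blue_tray between 0.071 and 0.115 m and z of dark_jar in the frame of blue_tray between -0.005 and 0.018 m) or (x of dark_jar in the frame of blue_tray between -0.035 and 0.035 m and y of dark_jar in the frame of blue_tray between 0.001 and 0.045 m and z of dark_jar in the frame of blue_tray between -0.005 and 0.018 m)) and angle between each of red_jar, dropper_bottle, dark_jar's own z axis and vertical below 0.15 rad and x of lemon in the frame of orange_tray between -0.035 and 0.035 m and y of lemon in the frame of orange_tray between -0.115 and -0.025 m and z of lemon in the frame of orange_tray between 0 and 0.051 m and x of lime in the frame of blue_tray between -0.035 and 0.035 m and y of lime in the frame of blue_tray between -0.115 and -0.025 m and z of lime in the frame of blue_tray between 0 and 0.051 m and linear speed of each of red_jar, dark_jar, dropper_bottle, lemon, lime below 0.02 m/s and contact force between the fingers and red_jar below 0.1 N and contact force between the fingers and dark_jar below 0.1 N and contact force between the fingers and dropper_bottle below 0.1 N and contact force between the fingers and lemon below 0.1 N and contact force between the fingers and lime below 0.1 N and distance of each of avocado, tin from where it was at the start of the episode below 0.03 m); the robot touches nothing.
It fails at once if the avocado or the tin is pushed 30 mm or more from its place (distance of any of avocado, tin from where it was at the start of the episode above 0.03 m).
It fails at once if a jar, the bottle or a fruit is dropped (falls free of the fingers faster than 0.8 m/s, some 35 mm) ((linear speed of red_jar above 0.8 m/s and contact force between the fingers and red_jar below 0.1 N) or (linear speed of dark_jar above 0.8 m/s and contact force between the fingers and dark_jar below 0.1 N) or (linear speed of dropper_bottle above 0.8 m/s and contact force between the fingers and dropper_bottle below 0.1 N) or (linear speed of lemon above 0.8 m/s and contact force between the fingers and lemon below 0.1 N) or (linear speed of lime above 0.8 m/s and contact force between the fingers and lime below 0.1 N)).
It also fails if it takes over 141 s, if anything falls off the work surface, if the arm or the gripper's body presses on something with over 40 N, if the wrist force passes 120 N, or if a joint passes its speed limit or range.

### The arm

A 6-joint arm with a two-finger parallel gripper is mounted at the origin on a cart in front of the work surface, level with it; the furniture and walls round the work are solid. World frame = base frame: x ahead of the robot, y to its left, z up, the work surface at z = 0. Lengths are in mm, angles in rad, forces in N, time in s.
With the tool pointing down it reaches from about 275 to 975 mm from the base axis. Payload 8.4 kg.
Tool frame: the origin (TCP) lies between the finger pads, 19 mm behind the fingertips; this is the grasp point; z points along the fingers, y is the line along which they close (so a half turn about z gives the same grasp; the last joint's range is limited). The gripper opens to 92 mm and grips with 3 to 60 N. Pads are 20 mm wide; open, the fingers measure 128 mm over their backs; the gripper's body (75 mm by 189 mm) begins 69 mm behind the grasp point.
Start: joints at [-0.002, 0.353, 1.633, -0, 1.155, -0.002], TCP at [625.002, -0, 233.283] pointing down, gripper open.
Joint ranges: [-2.63, 2.63], [-0.92, 2.1], [0.06, 2.66], [-1.3, 4.44], [0, 2.69], [-3.02, 3.02]. Speed limits (rad/s): [2.22, 2.22, 2.79, 3.14, 3.14, 3.14].

### API

Orientations are given as a unit quaternion [w, x, y, z].
In Python, from rig import bot gives the robot as it stands. The module is installed in compiled form; this text tells all that it offers.
- The arm moves only by the shell command python3 -m creep 'ROWS' [OPENING] [FORCE]. ROWS is JSON, a list of rows, each an object with "slide": the shift along the tool's x, y, z in mm, a list of three; "rotation": the turn, a rotation vector about the tool's x, y, z in rad, a list of three. In form: [{"slide": [x, y, z], "rotation": [wx, wy, wz]}, ...]. A call has 1 to 8 rows; each row is the pose to reach, as a shift and turn from the pose commanded when the call began, along the tool's axes at that moment; what a row does not reach only later rows make up. A row lasts 1/8 s, in which the tool goes at most 62.5 mm and 10.7 degrees, less where a joint would pass 70% of its speed; a pose out of reach is approached as far as the arm can. A call with a gripper value outside its range is refused whole. OPENING is the opening, from 0 (shut) to 1 (fully open), set as the call begins (- or left out, the last holds). The fingers move at their own pace and stop on an object; FORCE is the grip in N (left out, the last holds). Time passes only in rows, so rows that repeat a pose let the fingers close. It gives the time, the measured TCP pose, the force, the opening and the grip force at its end, in the units of the state.
- bot.sense(): the state, without advancing time (a new reading comes with each control period).
- bot.read_camera(name): name is "scene" or "side" or "wrist"; returns the picture (420x560x3 uint8, red, green, blue); there is no depth.
- bot.camera_model(name): a dict with "fx", "fy", "cx", "cy" (pixels), "k1" (the pictures are not rectified: a ray, as slopes to the right and down, at radius r is drawn at 1 + k1 r^2 times it, then the intrinsics apply), "T" (4x4, takes a point from camera to world coordinates). Camera axes: x right, y down, z forward; pixel columns grow to the right and rows downward; lengths in mm; the calibration is good to about 2 mm. A picture is of the moment at which its call begins: read the wrist's pose just before it. camera_model takes no time and is no camera call; for the wrist camera it gives the pose at the moment of the call.
- bot.job_done(): hands the job in; it is judged then, once.
The state is a dict: "time": time; "joints": joint angles; "dq": joint speeds; "tau": joint torques, N m; "tool_pos": TCP position; "eef_rot": TCP orientation; "contact_force": force on the tool from outside, world axes, zero at the start; "ft_torque": the same for the moment, N m; "grip_width": opening from 0.0 (shut) to 1.0 (fully open); "grip_force": force on a finger pad.
Only numpy, scipy, OpenCV 4.12 (cv2) and the standard library are available. Lean on these libraries where they do the work, as an engineer would, in place of code of your own. Each camera call takes 0.05 s, during which the arm holds its last target. There are 200 camera calls.

## Working session

There is one attempt and no reset: what is moved stays moved. The work goes in short steps, Python scripts to look and compute and a shell command to move; the robot and the scene stay as the last step left them, time stands still between calls to the robot, and variables do not carry over. Pictures are saved under pics/ and viewed, at most 21 in all, crops included, and the job is handed in when it is done.

```bash
mkdir -p pics; python3 - <<'E'
from rig import bot
import cv2
for n in ("scene","side","wrist"):
    m=bot.camera_model(n); im=bot.read_camera(n)
    cv2.imwrite(f"pics/{n}0.png",im[:,:,::-1])
    print(n,{k:(v.round(3).tolist() if hasattr(v,'round') and hasattr(v,'tolist') else v) for k,v in m.items()})
print(bot.sense())
E
```

```text
scene {'fx': 466.99170935706474, 'fy': 466.99170935706474, 'cx': 279.12781123981085, 'cy': 214.11205672972287, 'k1': 0.012849589054589126, 'T': [[-0.664, -0.457, 0.592, -262.162], [-0.747, 0.421, -0.514, 732.981], [-0.014, -0.784, -0.621, 883.813], [0.0, 0.0, 0.0, 1.0]]}
side {'fx': 524.6184685658909, 'fy': 524.6184685658909, 'cx': 292.19858259958716, 'cy': 198.09969620767703, 'k1': -0.15574337191089124, 'T': [[0.975, -0.107, 0.194, 187.883], [-0.221, -0.522, 0.824, -1380.03], [0.013, -0.846, -0.533, 963.183], [0.0, 0.0, 0.0, 1.0]]}
wrist {'fx': 348.6137061038774, 'fy': 348.6137061038774, 'cx': 284.23159305408757, 'cy': 207.26795395624134, 'k1': -0.08466460719726583, 'T': [[1.0, -0.0, -0.001, 624.342], [-0.001, -0.958, -0.285, 80.754], [-0.001, 0.285, -0.958, 383.601], [0.0, 0.0, 0.0, 1.0]]}
{'time': 0.15, 'joints': array([-2.40483587e-03,  3.53465653e-01,  1.63396758e+00,  1.82902115e-05,
        1.15520655e+00, -2.38776760e-03]), 'dq': array([ 0.00065791, -0.00103601, -0.00198393,  0.00044081, -0.00136957,
       -0.00135202]), 'tau': array([-8.47799656e-04, -5.94210899e+01, -3.34467816e+01,  6.96930941e-02,
        2.04021111e-02, -8.35750166e-05]), 'tool_pos': array([6.24634557e+02, 3.55887679e-03, 2.32748932e+02]), 'eef_rot': array([-3.77000273e-04,  7.07115333e-01,  7.07098036e-01, -3.63396513e-04]), 'contact_force': array([-0.05842506, -0.3369606 ,  0.09545319]), 'ft_torque': array([0.00914372, 0.0206143 , 0.03882279]), 'grip_force': 0.0, 'grip_width': 0.9989523334366857}
```

View pics/scene0.png

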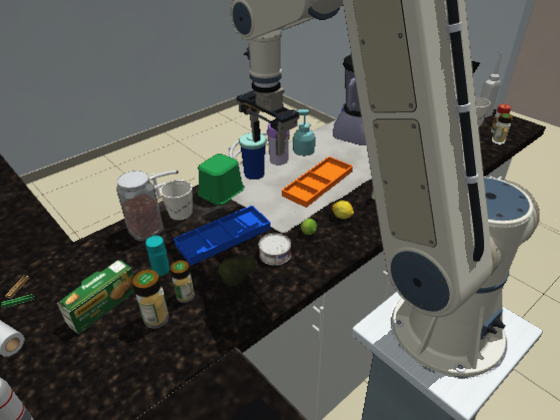

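View pics/side0.png

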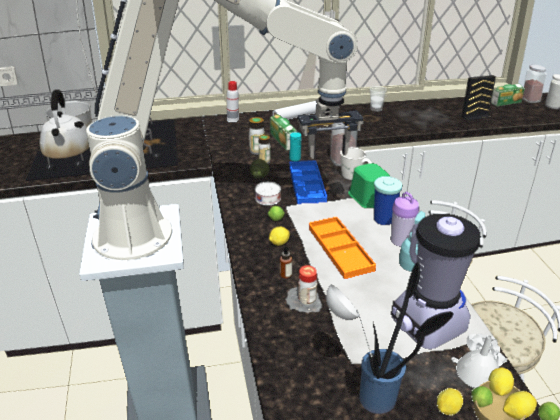

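View pics/wrist0.png

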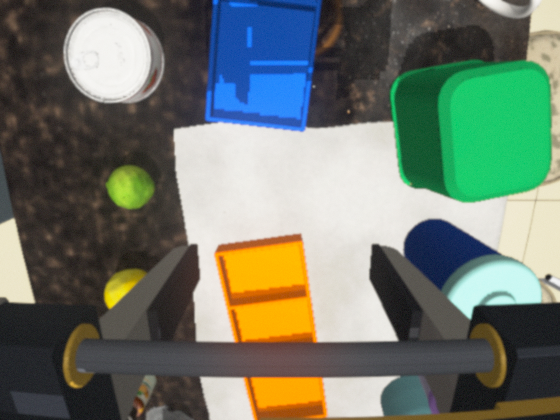

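The scene view shows the blue tray (222,233), orange tray (318,181), lime (308,227), lemon (343,210), tin (275,248), avocado (237,265), and red jar (503,120). The side view shows the dropper (286,265), red jar (307,285), orange tray (341,247), and blue tray (308,180). In the wrist view the lime is at (130,187) and the lemon at (125,290).

Things that could be taken for dark_jar in the scene view: a big brown-top jar (150,298), a smaller brown-top jar (181,282), and a turquoise one (157,255). I choose (181,282).
- **Lime or lemon:** the fruit bowl in the side view at (480,400), and the avocado at (237,265).
- **Red jar:** a red-topped bottle in the side view at (232,100).

Next is one close crop to check.

```bash
cat > h.py <<'E'
import numpy as np, cv2
from rig import bot
def ray(m,px):
    K=np.array([[m['fx'],0,m['cx']],[0,m['fy'],m['cy']],[0,0,1]])
    d=(np.array(px,float)-[m['cx'],m['cy']])/[m['fx'],m['fy']]
    u=d.copy()
    for _ in range(20): u=d/(1+m['k1']*(u@u))
    T=np.array(m['T']); r=T[:3,:3]@[u[0],u[1],1]; return T[:3,3],r
def plane(m,px,z):
    o,r=ray(m,px); return o+r*(z-o[2])/r[2]
def proj(m,p):
    T=np.array(m['T']); c=T[:3,:3].T@(np.array(p)-T[:3,3]); u=c[:2]/c[2]; u=u*(1+m['k1']*(u@u))
    return u*[m['fx'],m['fy']]+[m['cx'],m['cy']]
def tri(m1,p1,m2,p2):
    o1,r1=ray(m1,p1);o2,r2=ray(m2,p2)
    s=np.linalg.lstsq(np.c_[r1,-r2],o2-o1,rcond=None)[0]
    a=o1+s[0]*r1;b=o2+s[1]*r2; return (a+b)/2,np.linalg.norm(a-b)
E
python3 - <<'E'
from h import *
s=cv2.imread('pics/scene0.png');d=cv2.imread('pics/side0.png')
z=lambda i,x,y,w,h:cv2.resize(i[y:y+h,x:x+w],(400,300),interpolation=cv2.INTER_CUBIC)
cv2.imwrite('pics/c1.png',np.vstack([np.hstack([z(s,120,225,120,90+15),z(d,240,105,100,75)]),np.hstack([z(d,260,240,100,75),z(d,300,205,100,75)])]))
a,b=bot.camera_model('scene'),bot.camera_model('side')
for n,p,q in [('smalltop',(181,267),(264,138)),('bigtop',(148,279),(256,122)),('red top',(504,108),(307,270)),('lemon',(343,210),(279,236)),('lime',(308,227),(276,213)),('tin',(275,242),(268,190)),]:
    print(n,*[np.round(v) for v in tri(a,p,b,q)])
print('dropper base',plane(b,(287,275),0).round())
E
```

```text
smalltop [491. 390. 101.] 0.0
bigtop [477. 478. 131.] 3.0
red top [ 335. -634.  275.] 140.0
lemon [ 442. -131.   26.] 1.0
lime [459.  -2.  22.] 0.0
tin [458. 122.  37.] 5.0
dropper base [ 434. -282.    0.]
```

View pics/c1.png

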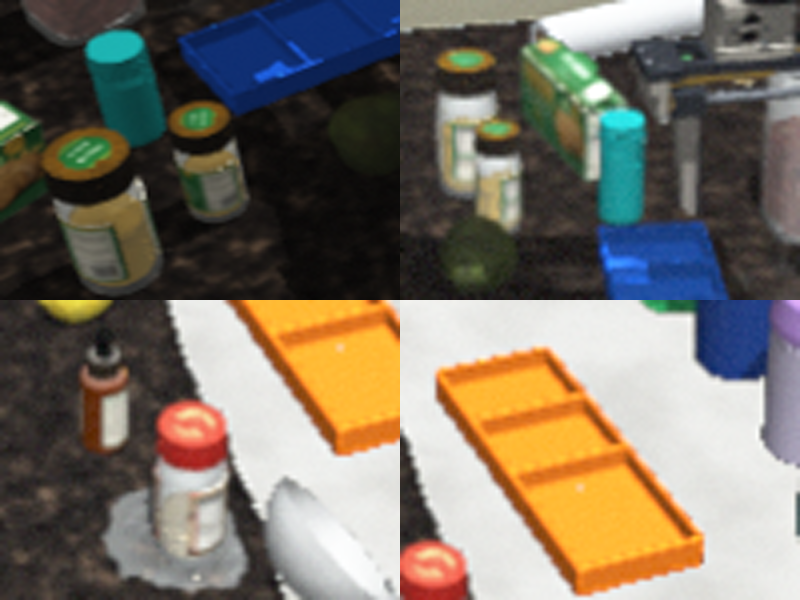

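The crop confirms the smaller brown-top jar stands in front of the big one, at about (491,390), and is about 101 mm high against 131 mm. The red jar stands on a puddle next to the dropper. The orange tray's small compartments point to +y. Now I'll scan with the wrist camera.

```bash
cat > snap.py <<'E'
import sys,pickle
from h import *
n=sys.argv[1]; m=bot.camera_model('wrist'); im=bot.read_camera('wrist')
cv2.imwrite(f'pics/{n}.png',im[:,:,::-1]); pickle.dump(m,open(f'pics/{n}.pkl','wb'))
E
python3 -m creep '[{"slide":[60,-30,-60],"rotation":[0,0,0]},{"slide":[120,-60,-60],"rotation":[0,0,0]},{"slide":[180,-90,-60],"rotation":[0,0,0]},{"slide":[230,-90,-60],"rotation":[0,0,0]},{"slide":[230,-90,-60],"rotation":[0,0,0]},{"slide":[230,-90,-60],"rotation":[0,0,0]}]'; python3 snap.py w1
python3 -m creep '[{"slide":[-60,0,0],"rotation":[0,0,0]},{"slide":[-120,0,0],"rotation":[0,0,0]},{"slide":[-160,0,0],"rotation":[0,0,0]},{"slide":[-160,0,0],"rotation":[0,0,0]},{"slide":[-160,0,0],"rotation":[0,0,0]}]'; python3 snap.py w2
python3 -m creep '[{"slide":[-60,0,0],"rotation":[0,0,0]},{"slide":[-120,0,0],"rotation":[0,0,0]},{"slide":[-180,0,0],"rotation":[0,0,0]},{"slide":[-240,0,0],"rotation":[0,0,0]},{"slide":[-250,0,0],"rotation":[0,0,0]},{"slide":[-250,0,0],"rotation":[0,0,0]},{"slide":[-250,0,0],"rotation":[0,0,0]}]'; python3 snap.py w3
python3 -m creep '[{"slide":[-60,0,0],"rotation":[0,0,0]},{"slide":[-120,0,0],"rotation":[0,0,0]},{"slide":[-180,0,0],"rotation":[0,0,0]},{"slide":[-220,0,0],"rotation":[0,0,0]},{"slide":[-220,0,0],"rotation":[0,0,0]},{"slide":[-220,0,0],"rotation":[0,0,0]}]'; python3 snap.py w4
python3 - <<'E'
import cv2,numpy as np
i=[cv2.resize(cv2.imread(f'pics/w{k}.png'),(400,300),interpolation=cv2.INTER_AREA) for k in (1,2,3,4)]
cv2.imwrite('pics/m1.png',np.vstack([np.hstack(i[:2]),np.hstack(i[2:])]))
E
```

```text
time: 0.9
tool_pos: [534.8, 230.5, 293.0]
eef_rot: [0.0, 0.706, 0.708, -0.0]
contact_force: [0.5, -0.8, -0.3]
grip_width: 1.001
grip_force: 0.0
time: 1.58
tool_pos: [535.1, 69.1, 293.2]
eef_rot: [-0.0, 0.708, 0.706, 0.0]
contact_force: [-0.4, 0.5, 0.7]
grip_width: 1.0
grip_force: 0.0
time: 2.5
tool_pos: [535.2, -178.3, 293.2]
eef_rot: [-0.0, 0.707, 0.708, 0.0]
contact_force: [0.6, 0.3, 0.3]
grip_width: 1.0
grip_force: 0.0
time: 3.3
tool_pos: [535.4, -398.4, 293.1]
eef_rot: [-0.0, 0.707, 0.707, 0.0]
contact_force: [0.5, -0.8, -0.1]
grip_width: 1.001
grip_force: 0.0
```

View pics/m1.png

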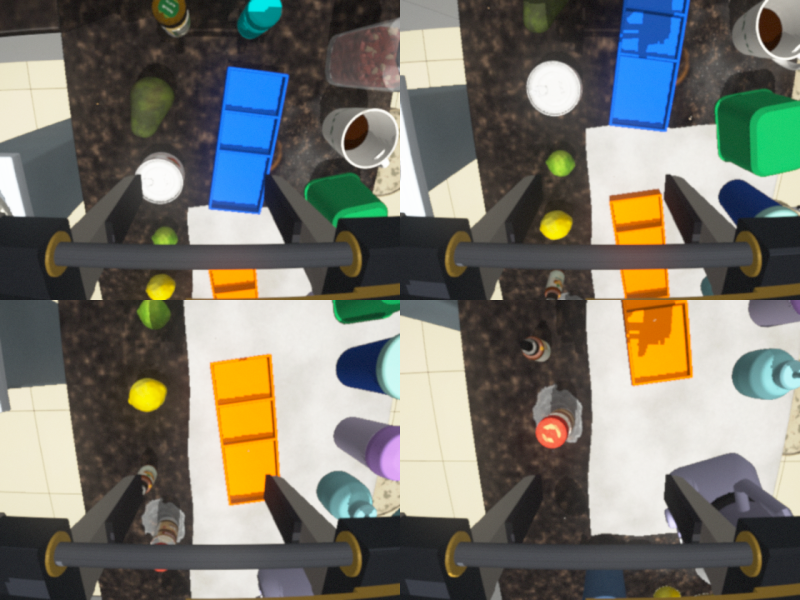

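The wrist mosaic shows the blue tray in w1 and the orange in w3, both with their two small compartments at the +y end. The lime is in w2 at about (160,162), the lemon in w3 at (148,94), and the dropper and red jar in w4 at (135,48) and (152,132), all in mosaic-tile pixels. Next I measure by masks.

```bash
cat > meas.py <<'E'
from h import *
import pickle
def load(n): return cv2.cvtColor(cv2.imread(f'pics/{n}.png'),cv2.COLOR_BGR2HSV),pickle.load(open(f'pics/{n}.pkl','rb'))
def blob(n,lo,hi,roi,z,name):
    h,m=load(n); k=cv2.inRange(h,np.array(lo),np.array(hi)); x0,y0,x1,y1=roi
    w=np.zeros_like(k); w[y0:y1,x0:x1]=k[y0:y1,x0:x1]
    w=cv2.morphologyEx(w,cv2.MORPH_CLOSE,np.ones((7,7)))
    c=max(cv2.findContours(w,0,2)[0],key=cv2.contourArea)
    P=np.array([plane(m,p[0],z)[:2] for p in c],np.float32)
    (cx,cy),(a,b),t=cv2.minAreaRect(P)
    pts=cv2.boxPoints(((cx,cy),(a,b),t)); e1=pts[1]-pts[0]; e2=pts[2]-pts[1]
    L=e1 if np.linalg.norm(e1)>np.linalg.norm(e2) else e2
    print(name,'c',round(cx,1),round(cy,1),'size',round(a,1),round(b,1),'long axis deg',round(np.degrees(np.arctan2(L[1],L[0]))%180,1),'bbox px',cv2.boundingRect(c))
E
python3 - <<'E'
from meas import *
blob('w1',(100,100,60),(125,255,255),(270,60,420,310),28.5,'blue')
blob('w3',(5,150,120),(20,255,255),(270,60,420,310),28.5,'orange')
blob('w3',(22,120,90),(35,255,255),(150,90,260,180),27,'lemon')
blob('w2',(33,80,50),(50,255,255),(170,180,280,270),24,'lime')
blob('w2',(33,80,50),(50,255,255),(180,200,280,270),24,'lime')
blob('w3',(33,60,40),(50,255,255),(150,0,260,60),24,'lime w3')
h,m=load('w4')
r=cv2.inRange(h,np.array((0,120,80)),np.array((9,255,255)))|cv2.inRange(h,np.array((172,120,80)),np.array((180,255,255)))
r[:, :180]=0; r[:,270:]=0; r[230:]=0
r=cv2.morphologyEx(r,cv2.MORPH_CLOSE,np.ones((7,7)))
print('red bbox',cv2.boundingRect(r))
i=cv2.imread('pics/w4.png')[30:230,150:300]; cv2.imwrite('pics/c2.png',cv2.resize(i,None,fx=3,fy=3,interpolation=2))
E
```

```text
blue c 604.2 191.6 size 261.0 113.6 long axis deg 83.5 bbox px (291, 92, 114, 208)
orange c 612.9 -198.8 size 98.8 257.7 long axis deg 98.4 bbox px (295, 76, 97, 211)
lemon c 441.7 -130.3 size 58.0 60.9 long axis deg 159.3 bbox px (179, 109, 55, 49)
lime c 457.9 -3.4 size 51.1 49.6 long axis deg 50.2 bbox px (203, 209, 43, 39)
lime c 457.9 -3.4 size 51.1 49.6 long axis deg 50.2 bbox px (203, 209, 43, 39)
lime w3 c 459.3 -5.8 size 43.4 63.4 long axis deg 178.8 bbox px (188, 0, 58, 42)
red bbox (180, 51, 56, 158)
```

View pics/c2.png

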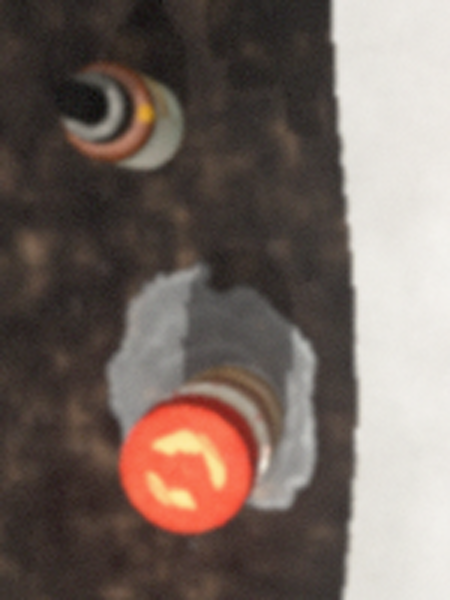

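```bash
python3 - <<'E'
from meas import *
h,m=load('w4')
print('red',plane(m,(212.3,185.7),106).round(1),'rim L/R',plane(m,(190.3,185.7),106).round(1),plane(m,(234,185.7),106).round(1),'dropper',plane(m,(186.7,67),70).round(1))
for n,lo,z in [('w1',((100,100,60),(125,255,255)),28.5),('w3',((5,150,120),(20,255,255)),28.5)]:
    h,m=load(n); k=cv2.inRange(h,np.array(lo[0]),np.array(lo[1])); k[:,:280]=0;k[:,420:]=0
    L=[];R=[]
    for r in range(105,270,15):
        x=np.where(k[r]>0)[0]; L.append(plane(m,(x[0],r),z)[:2]);R.append(plane(m,(x[-1],r),z)[:2])
    print(n);
    for a,b in zip(L,R): print(a.round(0),b.round(0),end=';')
    for nm,E in (('L',L),('R',R)):
        v=cv2.fitLine(np.array(E,np.float32),cv2.DIST_HUBER,0,.01,.01).ravel(); print(nm,v.round(3),np.degrees(np.arctan2(v[1],v[0])).round(1))
for n,lo,hi,roi,z in [('w3',(22,120,90),(35,255,255),(150,90,260,180),27),('w2',(33,80,50),(50,255,255),(170,180,280,270),24)]:
    h,m=load(n); k=cv2.inRange(h,np.array(lo),np.array(hi)); w=np.zeros_like(k); x0,y0,x1,y1=roi; w[y0:y1,x0:x1]=k[y0:y1,x0:x1]
    c=max(cv2.findContours(cv2.morphologyEx(w,3,np.ones((9,9))),0,2)[0],key=cv2.contourArea)
    P=np.array([plane(m,p[0],z)[:2] for p in c],np.float32); print(cv2.fitEllipse(P))
E
```

```text
red [ 463.2 -395.7  106. ] rim L/R [ 441.  -395.6  106. ] [ 485.  -395.7  106. ] dropper [ 435.5 -279.7   70. ]
w1
[570. 310.] [673. 312.];[568. 293.] [672. 295.];[566. 276.] [670. 277.];[564. 259.] [668. 259.];[562. 241.] [666. 241.];[560. 222.] [664. 223.];[557. 203.] [662. 204.];[555. 184.] [660. 184.];[552. 164.] [657. 164.];[551. 144.] [654. 144.];[548. 123.] [648. 123.];L [1.12000e-01 9.94000e-01 5.60022e+02 2.25516e+02] 83.6
R [1.15000e-01 9.93000e-01 6.64736e+02 2.30185e+02] 83.4
w3
[548. -98.] [647. -97.];[ 552. -115.] [ 650. -114.];[ 553. -132.] [ 653. -132.];[ 557. -150.] [ 655. -149.];[ 560. -168.] [ 658. -168.];[ 563. -186.] [ 659. -186.];[ 565. -205.] [ 661. -205.];[ 568. -225.] [ 665. -225.];[ 571. -244.] [ 668. -244.];[ 574. -265.] [ 671. -265.];[ 578. -286.] [ 648. -286.];L [ 1.51000e-01 -9.89000e-01  5.64114e+02 -1.97681e+02] -81.3
R [ 1.38000e-01 -9.90000e-01  6.58894e+02 -1.78547e+02] -82.1
((441.5620422363281, -129.9876251220703), (54.13136291503906, 65.91812896728516), 106.7694320678711)
((457.7218322753906, -3.5493173599243164), (50.5150260925293, 51.220130920410156), 60.08042526245117)
```

The lemon is at (441.6,-130) with its long axis at 17°, so I turn the tool +1.278 about its z. Fruit goes first because the gripper body would foul standing jars.

Tray targets:

| Tray | Compartment | Target |
|---|---|---|
| Orange | large | (623,-268) |
| Orange | +23 | (610,-176) |
| Orange | +93 | (599.5,-107) |
| Blue | large | (600,122) |
| Blue | +93 | (618.5,284) |

```bash
python3 -m creep '[{"slide":[40,-15,0],"rotation":[0,0,0.18]},{"slide":[80,-30,20],"rotation":[0,0,0.36]},{"slide":[125,-45,40],"rotation":[0,0,0.54]},{"slide":[170,-60,60],"rotation":[0,0,0.72]},{"slide":[215,-75,80],"rotation":[0,0,0.9]},{"slide":[270,-93.4,100],"rotation":[0,0,1.08]},{"slide":[270,-93.4,110],"rotation":[0,0,1.26]},{"slide":[270,-93.4,110],"rotation":[0,0,1.278]}]' 1 25
python3 -m creep '[{"slide":[0,0,40],"rotation":[0,0,0]},{"slide":[0,0,80],"rotation":[0,0,0]},{"slide":[0,0,110],"rotation":[0,0,0]},{"slide":[0,0,130],"rotation":[0,0,0]},{"slide":[0,0,147],"rotation":[0,0,0]},{"slide":[0,0,147],"rotation":[0,0,0]},{"slide":[0,0,147],"rotation":[0,0,0]}]'; python3 snap.py w5
```

```text
time: 4.35
tool_pos: [441.1, -128.3, 183.2]
eef_rot: [-0.0, 0.989, 0.147, -0.0]
contact_force: [0.1, -0.4, 0.4]
grip_width: 1.002
grip_force: 0.0
time: 5.22
tool_pos: [442.3, -130.2, 37.1]
eef_rot: [0.0, 0.989, 0.147, 0.001]
contact_force: [0.5, -0.3, 0.0]
grip_width: 0.997
grip_force: 0.0
```

View pics/w5.png

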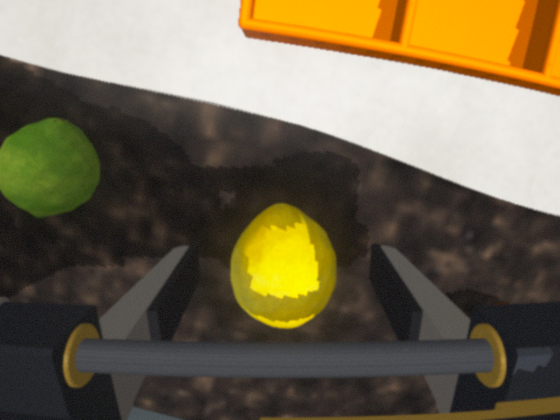

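The lemon sits centred between the fingers at (283,265). Now I grip and lift it.

```bash
python3 -m creep '[{"slide":[0,0,0],"rotation":[0,0,0]},{"slide":[0,0,0],"rotation":[0,0,0]},{"slide":[0,0,0],"rotation":[0,0,0]},{"slide":[0,0,0],"rotation":[0,0,0]},{"slide":[0,0,0],"rotation":[0,0,0]},{"slide":[0,0,-10],"rotation":[0,0,0]},{"slide":[0,0,-40],"rotation":[0,0,0]},{"slide":[0,0,-80],"rotation":[0,0,0]}]' 0 25
python3 -m creep '[{"slide":[20,30,0],"rotation":[0,0,0.03]},{"slide":[50,70,0],"rotation":[0,0,0.07]},{"slide":[80,110,0],"rotation":[0,0,0.11]},{"slide":[110,150,0],"rotation":[0,0,0.148]},{"slide":[133.4,184.9,0],"rotation":[0,0,0.148]},{"slide":[133.4,184.9,10],"rotation":[0,0,0.148]},{"slide":[133.4,184.9,30],"rotation":[0,0,0.148]},{"slide":[133.4,184.9,45],"rotation":[0,0,0.148]}]'; python3 snap.py w6
```

```text
time: 6.28
tool_pos: [440.8, -129.8, 117.0]
eef_rot: [-0.0, 0.989, 0.146, -0.001]
contact_force: [0.5, -0.5, -0.7]
grip_width: 0.565
grip_force: 25.0
time: 7.28
tool_pos: [620.9, -267.4, 69.4]
eef_rot: [-0.001, 0.997, 0.072, -0.001]
contact_force: [0.3, 0.6, -1.2]
grip_width: 0.563
grip_force: 25.0
```

View pics/w6.png

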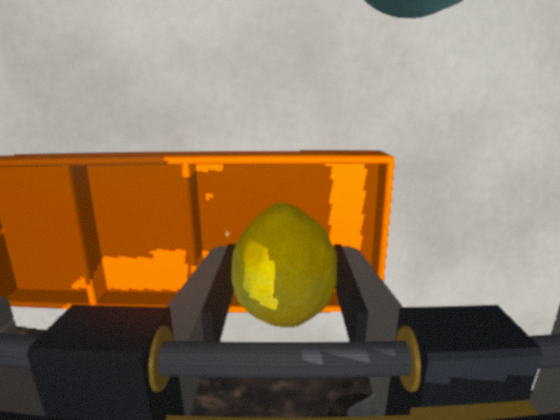

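The lemon is held at (284,265) and centred over the large compartment. Lower, open partly, lift.

```bash
python3 -m creep '[{"slide":[0,0,8],"rotation":[0,0,0]},{"slide":[0,0,15],"rotation":[0,0,0]},{"slide":[0,0,20],"rotation":[0,0,0]},{"slide":[0,0,24],"rotation":[0,0,0]},{"slide":[0,0,24.5],"rotation":[0,0,0]},{"slide":[0,0,24.5],"rotation":[0,0,0]}]'
python3 -m creep '[{"slide":[0,0,0],"rotation":[0,0,0]},{"slide":[0,0,0],"rotation":[0,0,0]},{"slide":[0,0,0],"rotation":[0,0,0]},{"slide":[0,0,-10],"rotation":[0,0,0]},{"slide":[0,0,-40],"rotation":[0,0,0]},{"slide":[0,0,-90],"rotation":[0,0,0]},{"slide":[0,0,-140],"rotation":[0,0,0]},{"slide":[0,0,-140],"rotation":[0,0,0]}]' 0.67; python3 snap.py w7
python3 -c "
from meas import *
blob('w7',(22,120,70),(35,255,255),(150,60,450,350),37,'lemon')"
```

```text
time: 8.07
tool_pos: [622.8, -268.6, 47.0]
eef_rot: [0.0, 0.997, 0.072, 0.0]
contact_force: [-0.3, 0.3, -1.5]
grip_width: 0.563
grip_force: 25.0
time: 9.07
tool_pos: [625.3, -269.7, 192.5]
eef_rot: [0.002, 0.997, 0.072, 0.004]
contact_force: [0.7, -0.4, -1.4]
grip_width: 0.667
grip_force: 0.0
lemon c 622.7 -268.3 size 55.4 56.1 long axis deg 145.1 bbox px (254, 164, 57, 71)
```

The lemon rests at (622.7,-268.3), on target. Lime next.

```bash
python3 -m creep '[{"slide":[-25,-50,0],"rotation":[0,0,0]},{"slide":[-48,-108,0],"rotation":[0,0,0]},{"slide":[-72,-165,0],"rotation":[0,0,0]},{"slide":[-98,-225,0],"rotation":[0,0,0]},{"slide":[-125.3,-285.5,0],"rotation":[0,0,0]},{"slide":[-125.3,-285.5,20],"rotation":[0,0,0]},{"slide":[-125.3,-285.5,50],"rotation":[0,0,0]},{"slide":[-125.3,-285.5,70],"rotation":[0,0,0]}]' 1 25
python3 -m creep '[{"slide":[0,0,30],"rotation":[0,0,0]},{"slide":[0,0,55],"rotation":[0,0,0]},{"slide":[0,0,75],"rotation":[0,0,0]},{"slide":[0,0,82.5],"rotation":[0,0,0]},{"slide":[0,0,82.5],"rotation":[0,0,0]},{"slide":[0,0,82.5],"rotation":[0,0,0]}]'; python3 snap.py w8
```

```text
time: 10.12
tool_pos: [455.9, -3.7, 114.8]
eef_rot: [-0.0, 0.997, 0.073, -0.001]
contact_force: [-0.1, 0.1, 0.2]
grip_width: 0.999
grip_force: 0.0
time: 10.88
tool_pos: [457.8, -4.1, 34.7]
eef_rot: [0.0, 0.997, 0.072, 0.0]
contact_force: [0.6, 0.0, 0.3]
grip_width: 0.998
grip_force: 0.0
```

View pics/w8.png

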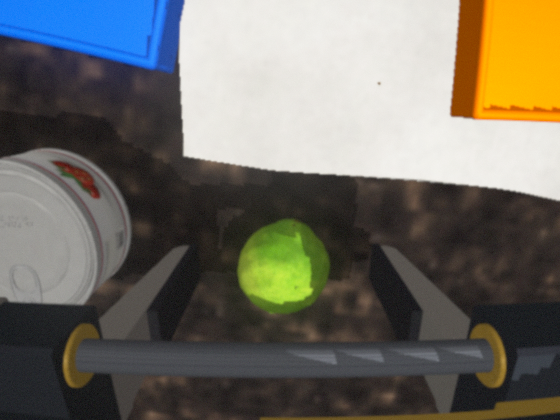

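The lime is centred at (283,267), with the tin clear of the left finger at (130,225).

```bash
python3 -m creep '[{"slide":[0,0,0],"rotation":[0,0,0]},{"slide":[0,0,0],"rotation":[0,0,0]},{"slide":[0,0,0],"rotation":[0,0,0]},{"slide":[0,0,0],"rotation":[0,0,0]},{"slide":[0,0,0],"rotation":[0,0,0]},{"slide":[0,0,-10],"rotation":[0,0,0]},{"slide":[0,0,-40],"rotation":[0,0,0]},{"slide":[0,0,-80],"rotation":[0,0,0]}]' 0 25
python3 -m creep '[{"slide":[30,-20,0],"rotation":[0,0,0.06]},{"slide":[70,-46,0],"rotation":[0,0,0.13]},{"slide":[115,-75,0],"rotation":[0,0,0.2]},{"slide":[158.9,-104.2,0],"rotation":[0,0,0.258]},{"slide":[158.9,-104.2,0],"rotation":[0,0,0.258]},{"slide":[158.9,-104.2,10],"rotation":[0,0,0.258]},{"slide":[158.9,-104.2,30],"rotation":[0,0,0.258]},{"slide":[158.9,-104.2,45],"rotation":[0,0,0.258]}]'; python3 snap.py w9
python3 -m creep '[{"slide":[0,0,8],"rotation":[0,0,0]},{"slide":[0,0,15],"rotation":[0,0,0]},{"slide":[0,0,20],"rotation":[0,0,0]},{"slide":[0,0,24],"rotation":[0,0,0]},{"slide":[0,0,24.5],"rotation":[0,0,0]},{"slide":[0,0,24.5],"rotation":[0,0,0]}]'
```

```text
time: 11.92
tool_pos: [456.7, -4.1, 115.1]
eef_rot: [-0.0, 0.997, 0.072, -0.001]
contact_force: [0.3, -0.1, -0.7]
grip_width: 0.476
grip_force: 25.0
time: 12.92
tool_pos: [598.3, 121.0, 67.5]
eef_rot: [0.0, 0.998, -0.057, -0.001]
contact_force: [-0.6, -0.1, -0.5]
grip_width: 0.474
grip_force: 25.0
time: 13.72
tool_pos: [599.8, 122.0, 44.9]
eef_rot: [-0.0, 0.998, -0.057, 0.0]
contact_force: [0.2, -0.1, -1.3]
grip_width: 0.475
grip_force: 25.0
```

View pics/w9.png

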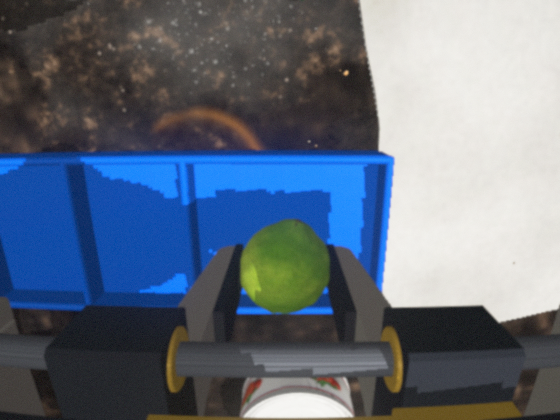

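The lime is over the middle of the blue large compartment at (285,266) and has been lowered to the floor. Release, retreat, and go look at the dark jar.

```bash
python3 -m creep '[{"slide":[0,0,0],"rotation":[0,0,0]},{"slide":[0,0,0],"rotation":[0,0,0]},{"slide":[0,0,0],"rotation":[0,0,0]},{"slide":[0,0,-10],"rotation":[0,0,0]},{"slide":[0,0,-40],"rotation":[0,0,0]},{"slide":[0,0,-90],"rotation":[0,0,0]},{"slide":[0,0,-140],"rotation":[0,0,0]},{"slide":[0,0,-140],"rotation":[0,0,0]}]' 0.6; python3 snap.py w10
python3 -m creep '[{"slide":[0,0,-40],"rotation":[0,0,-0.18]},{"slide":[-20,-30,-80],"rotation":[0,0,-0.36]},{"slide":[-50,-65,-105],"rotation":[0,0,-0.54]},{"slide":[-80,-100,-105],"rotation":[0,0,-0.72]},{"slide":[-105,-135,-105],"rotation":[0,0,-0.9]},{"slide":[-128.6,-164.4,-105],"rotation":[0,0,-1.08]},{"slide":[-128.6,-164.4,-105],"rotation":[0,0,-1.26]},{"slide":[-128.6,-164.4,-105],"rotation":[0,0,-1.44]}]' 1
python3 -m creep '[{"slide":[0,0,0],"rotation":[0,0,-0.18]},{"slide":[0,0,0],"rotation":[0,0,-0.244]},{"slide":[0,0,0],"rotation":[0,0,-0.244]},{"slide":[0,0,0],"rotation":[0,0,-0.244]}]' ; python3 snap.py w11
python3 -c "
from meas import *
blob('w10',(33,80,40),(50,255,255),(150,60,450,350),34,'lime')"
```

```text
time: 14.72
tool_pos: [602.4, 122.5, 189.9]
eef_rot: [-0.001, 0.998, -0.057, 0.004]
contact_force: [-0.0, -0.3, -0.0]
grip_width: 0.603
grip_force: 0.0
time: 15.78
tool_pos: [489.4, 300.0, 288.2]
eef_rot: [-0.0, 0.786, 0.619, -0.001]
contact_force: [-0.9, -0.7, 0.4]
grip_width: 1.001
grip_force: 0.0
time: 16.27
tool_pos: [490.2, 299.6, 289.0]
eef_rot: [-0.0, 0.708, 0.707, -0.001]
contact_force: [0.3, -0.5, 1.0]
grip_width: 0.997
grip_force: 0.0
lime c 599.6 121.8 size 42.0 44.1 long axis deg 103.2 bbox px (262, 174, 48, 51)
```

View pics/w11.png

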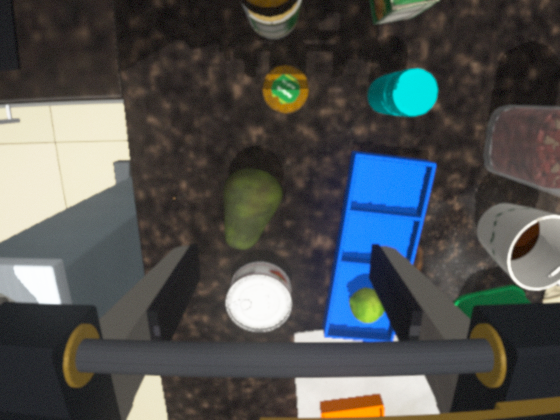

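The small dark jar is seen from straight above, cap at (286,90). The big jar is beyond it at (272,18) and the turquoise one is at (405,92). The lime lies in the tray at (368,305).

```bash
python3 -c "
from meas import *
h,m=load('w11'); print(plane(m,(286,90),106).round(1), plane(m,(264,90),106).round(1),plane(m,(309,90),106).round(1))
for p in [(355,153),(437,161),(352,205),(424,214)]: print(p,plane(m,p,28.5).round(1))
s=bot.sense(); print(s['tool_pos'],s['joints'].round(2))"
```

```text
[491.4 393.  106. ] [471.3 393.1 106. ] [512.5 393.  106. ]
(355, 153) [573.3 324.6  28.5]
(437, 161) [673.8 315.6  28.5]
(352, 205) [573.  260.5  28.5]
(424, 214) [665.  248.6  28.5]
[490.30465537 299.67977357 289.25141255] [0.55 0.23 1.68 0.   1.24 0.55]
```

```bash
python3 -m creep '[{"slide":[45,0.2,20],"rotation":[0,0,0]},{"slide":[93,0.4,50],"rotation":[0,0,0]},{"slide":[93,0.4,90],"rotation":[0,0,0]},{"slide":[93,0.4,130],"rotation":[0,0,0]},{"slide":[93,0.4,170],"rotation":[0,0,0]},{"slide":[93,0.4,200],"rotation":[0,0,0]},{"slide":[93,0.4,218],"rotation":[0,0,0]},{"slide":[93,0.4,219.5],"rotation":[0,0,0]}]' 1 30
python3 -m creep '[{"slide":[0,0,0],"rotation":[0,0,0]},{"slide":[0,0,0],"rotation":[0,0,0]},{"slide":[0,0,0],"rotation":[0,0,0]},{"slide":[0,0,0],"rotation":[0,0,0]},{"slide":[0,0,0],"rotation":[0,0,0]},{"slide":[0,0,0],"rotation":[0,0,0]},{"slide":[0,0,-5],"rotation":[0,0,0]},{"slide":[0,0,-20],"rotation":[0,0,0]}]' 0 30
```

```text
time: 17.32
tool_pos: [490.4, 392.4, 69.3]
eef_rot: [-0.0, 0.707, 0.707, -0.001]
contact_force: [0.2, -0.3, -0.2]
grip_width: 0.994
grip_force: 0.0
time: 18.32
tool_pos: [490.3, 392.3, 90.1]
eef_rot: [-0.0, 0.707, 0.707, -0.001]
contact_force: [-0.5, -0.1, -0.9]
grip_width: 0.475
grip_force: 30.0
```

```bash
python3 -m creep '[{"slide":[0,0,-25],"rotation":[0,0,0]},{"slide":[-30,5,-40],"rotation":[0,0,0]},{"slide":[-70,30,-40],"rotation":[0,0,0]},{"slide":[-109.7,70,-40],"rotation":[0,0,0]},{"slide":[-109.7,110,-40],"rotation":[0,0,0]},{"slide":[-109.7,127.9,-40],"rotation":[0,0,0]},{"slide":[-109.7,127.9,-40],"rotation":[0,0,0]},{"slide":[-109.7,127.9,-40],"rotation":[0,0,0]}]'; python3 snap.py w12
python3 -c "
from h import *
im=bot.read_camera('scene');cv2.imwrite('pics/s2.png',cv2.resize(im[120:330,120:400,::-1],None,fx=2,fy=2))
print(bot.sense()['tool_pos'])"
```

```text
time: 19.32
tool_pos: [617.8, 283.2, 130.5]
eef_rot: [-0.0, 0.707, 0.707, -0.0]
contact_force: [-0.8, -0.2, -1.4]
grip_width: 0.472
grip_force: 30.0
[617.75849403 283.31292097 130.48347819]
```

View pics/w12.png

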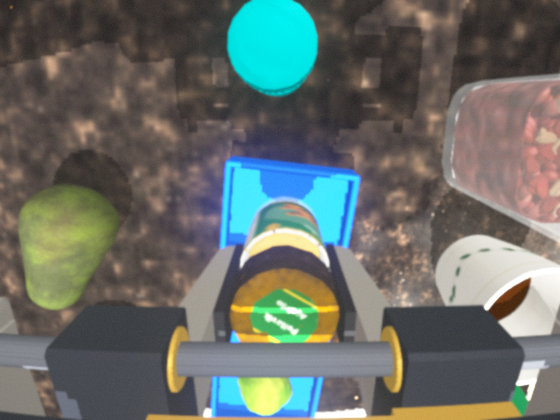

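The jar is held upright over the far small compartment (285,215). The tray rim corners are at (230,162) and (358,177), which matches the plan. Lower it.

```bash
python3 -m creep '[{"slide":[0,0,15],"rotation":[0,0,0]},{"slide":[0,0,30],"rotation":[0,0,0]},{"slide":[0,0,40],"rotation":[0,0,0]},{"slide":[0,0,46],"rotation":[0,0,0]},{"slide":[0,0,49],"rotation":[0,0,0]},{"slide":[0,0,49.5],"rotation":[0,0,0]},{"slide":[0,0,49.5],"rotation":[0,0,0]}]'
python3 -m creep '[{"slide":[0,0,0],"rotation":[0,0,0]},{"slide":[0,0,0],"rotation":[0,0,0]},{"slide":[0,0,0],"rotation":[0,0,0]},{"slide":[0,0,0],"rotation":[0,0,0]},{"slide":[0,0,-20],"rotation":[0,0,0]},{"slide":[0,0,-60],"rotation":[0,0,0]},{"slide":[0,0,-110],"rotation":[0,0,0]},{"slide":[0,0,-110],"rotation":[0,0,0]}]' 0.75
python3 -c "
from h import *
im=bot.read_camera('scene');cv2.imwrite('pics/s2.png',cv2.resize(im[120:330,120:400,::-1],None,fx=2,fy=2))"
```

```text
time: 20.3
tool_pos: [619.1, 283.2, 81.1]
eef_rot: [0.0, 0.707, 0.707, 0.0]
contact_force: [0.2, 0.3, -1.0]
grip_width: 0.477
grip_force: 30.0
time: 21.3
tool_pos: [621.5, 284.4, 197.1]
eef_rot: [0.002, 0.707, 0.707, 0.004]
contact_force: [0.0, -0.2, -0.2]
grip_width: 0.748
grip_force: 0.0
```

View pics/s2.png

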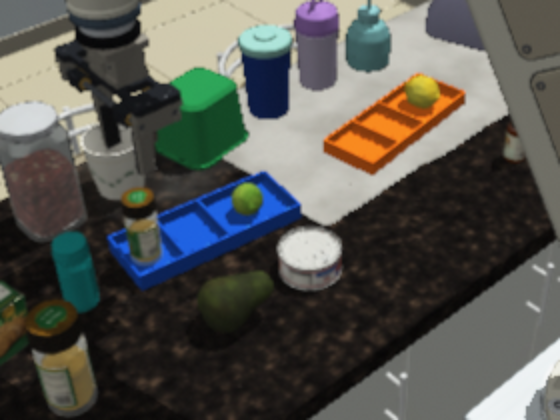

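The dark jar stands upright in the blue tray at (141,230), with the lime in the large compartment at (247,198). Dropper next.

```bash
python3 -m creep '[{"slide":[-55,-15,0],"rotation":[0,0,0]},{"slide":[-110,-33,0],"rotation":[0,0,0]},{"slide":[-165,-51,0],"rotation":[0,0,0]},{"slide":[-220,-69,0],"rotation":[0,0,0]},{"slide":[-275,-87,0],"rotation":[0,0,0]},{"slide":[-330,-105,0],"rotation":[0,0,0]},{"slide":[-385,-123,0],"rotation":[0,0,0]},{"slide":[-440,-141,0],"rotation":[0,0,0]}]' 1 20
python3 -m creep '[{"slide":[-45,-15,0],"rotation":[0,0,0]},{"slide":[-90,-30,0],"rotation":[0,0,0]},{"slide":[-123,-43,0],"rotation":[0,0,0]},{"slide":[-123,-43,20],"rotation":[0,0,0]},{"slide":[-123,-43,20],"rotation":[0,0,0]}]'
python3 -m creep '[{"slide":[0,0,40],"rotation":[0,0,0]},{"slide":[0,0,80],"rotation":[0,0,0]},{"slide":[0,0,105],"rotation":[0,0,0]},{"slide":[0,0,120],"rotation":[0,0,0]},{"slide":[0,0,125],"rotation":[0,0,0]},{"slide":[0,0,125.5],"rotation":[0,0,0]}]'; python3 snap.py w13
```

```text
time: 22.35
tool_pos: [476.5, -158.3, 190.4]
eef_rot: [-0.0, 0.707, 0.707, -0.0]
contact_force: [0.1, -0.5, 0.2]
grip_width: 1.0
grip_force: 0.0
time: 22.98
tool_pos: [433.2, -279.4, 169.3]
eef_rot: [-0.002, 0.707, 0.707, -0.0]
contact_force: [-0.8, -0.3, 0.2]
grip_width: 1.0
grip_force: 0.0
time: 23.72
tool_pos: [435.2, -280.0, 45.8]
eef_rot: [0.0, 0.707, 0.707, 0.0]
contact_force: [1.0, -0.2, -0.5]
grip_width: 1.0
grip_force: 0.0
```

View pics/w13.png

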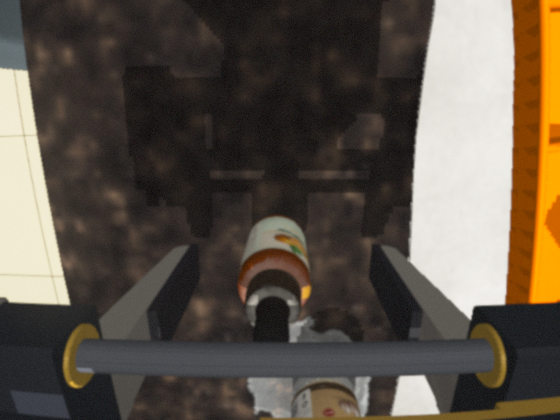

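The bottle is between the fingers at about (275,265), roughly 3 mm left of centre. Check before closing.

```bash
python3 -c "
from meas import *
h,m=load('w13'); print([proj(m,(435.5,-280,z)).round() for z in (0,45,70)], plane(m,(275,278),70).round(1))"
```

```text
[array([285., 242.]), array([286., 278.]), array([286., 306.])] [ 431.  -266.8   70. ]
```

```bash
python3 -m creep '[{"slide":[0,-2,0],"rotation":[0,0,0]},{"slide":[0,-4,0],"rotation":[0,0,0]},{"slide":[0,-4,0],"rotation":[0,0,0]}]'
python3 -m creep '[{"slide":[0,0,0],"rotation":[0,0,0]},{"slide":[0,0,0],"rotation":[0,0,0]},{"slide":[0,0,0],"rotation":[0,0,0]},{"slide":[0,0,0],"rotation":[0,0,0]},{"slide":[0,0,0],"rotation":[0,0,0]},{"slide":[0,0,0],"rotation":[0,0,0]},{"slide":[0,0,0],"rotation":[0,0,0]},{"slide":[0,0,-10],"rotation":[0,0,0]}]' 0 20
python3 -m creep '[{"slide":[0,0,-30],"rotation":[0,0,0]},{"slide":[0,0,-60],"rotation":[0,0,0]},{"slide":[0,0,-60],"rotation":[0,0,0]}]'; python3 snap.py w14
```

```text
time: 24.15
tool_pos: [430.7, -280.0, 45.6]
eef_rot: [0.0, 0.707, 0.707, 0.0]
contact_force: [-0.1, -1.5, -0.2]
grip_width: 1.002
grip_force: 0.0
time: 25.15
tool_pos: [430.2, -279.5, 55.0]
eef_rot: [-0.001, 0.707, 0.707, -0.0]
contact_force: [-0.2, -0.6, -1.1]
grip_width: 0.344
grip_force: 20.0
time: 25.52
tool_pos: [432.2, -280.8, 117.8]
eef_rot: [0.002, 0.707, 0.707, 0.0]
contact_force: [0.1, -0.2, -1.3]
grip_width: 0.349
grip_force: 20.0
```

View pics/w14.png

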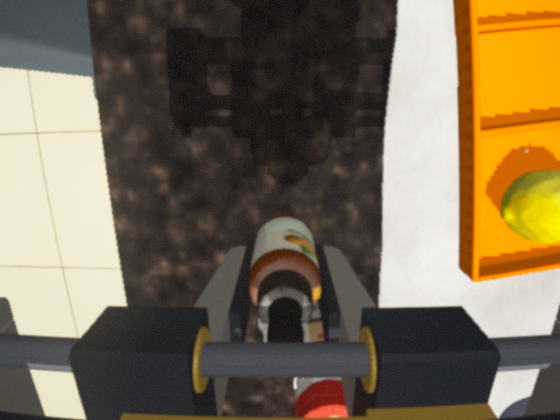

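The bottle is held upright at (285,270). Move it over the orange middle compartment, y first to clear the lemon.

```bash
python3 -m creep '[{"slide":[40,0,-5],"rotation":[0,0,0]},{"slide":[80,25,-5],"rotation":[0,0,0]},{"slide":[103.7,65,-5],"rotation":[0,0,0]},{"slide":[103.7,110,-5],"rotation":[0,0,0]},{"slide":[103.7,150,-5],"rotation":[0,0,0]},{"slide":[103.7,178.4,0],"rotation":[0,0,0]},{"slide":[103.7,178.4,15],"rotation":[0,0,0]},{"slide":[103.7,178.4,20],"rotation":[0,0,0]}]'
python3 -m creep '[{"slide":[0,0,0],"rotation":[0,0,0]},{"slide":[0,0,15],"rotation":[0,0,0]},{"slide":[0,0,27],"rotation":[0,0,0]},{"slide":[0,0,34],"rotation":[0,0,0]},{"slide":[0,0,38],"rotation":[0,0,0]},{"slide":[0,0,39.3],"rotation":[0,0,0]},{"slide":[0,0,39.5],"rotation":[0,0,0]},{"slide":[0,0,39.5],"rotation":[0,0,0]}]'; python3 snap.py w15
```

```text
time: 26.58
tool_pos: [606.6, -175.6, 92.7]
eef_rot: [-0.002, 0.707, 0.707, -0.001]
contact_force: [0.3, 0.7, -1.9]
grip_width: 0.348
grip_force: 20.0
time: 27.58
tool_pos: [609.4, -176.2, 56.1]
eef_rot: [0.0, 0.707, 0.707, 0.0]
contact_force: [-0.6, 1.2, -0.7]
grip_width: 0.346
grip_force: 20.0
```

View pics/w15.png

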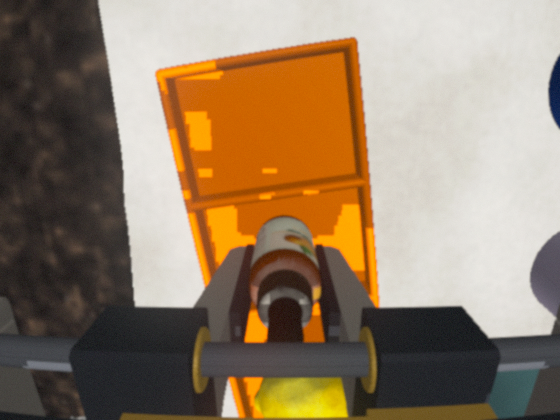

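The bottle is inside the middle compartment, base at (285,235). Release it and work out how close the white ladle is to the red jar.

```bash
python3 -m creep '[{"slide":[0,0,0],"rotation":[0,0,0]},{"slide":[0,0,0],"rotation":[0,0,0]},{"slide":[0,0,0],"rotation":[0,0,0]},{"slide":[0,0,0],"rotation":[0,0,0]},{"slide":[0,0,-20],"rotation":[0,0,0]},{"slide":[0,0,-60],"rotation":[0,0,0]},{"slide":[0,0,-120],"rotation":[0,0,0]},{"slide":[0,0,-120],"rotation":[0,0,0]}]' 0.6
python3 - <<'E'
from h import *
b=bot.camera_model('side'); im=bot.read_camera('side'); cv2.imwrite('pics/d2.png',cv2.resize(im[190:420,250:530,::-1],None,fx=2.5,fy=2.5,interpolation=2))
for z in (0,50,100,150,200,300): print(z,plane(b,(342,300),z).round())
E
```

```text
time: 28.62
tool_pos: [612.5, -177.2, 182.4]
eef_rot: [0.004, 0.707, 0.707, 0.002]
contact_force: [-0.6, 0.3, -0.2]
grip_width: 0.603
grip_force: 0.0
0 [ 555. -412.    0.]
50 [ 536. -462.   50.]
100 [ 517. -513.  100.]
150 [ 498. -563.  150.]
200 [ 479. -613.  200.]
300 [ 441. -714.  300.]
```

View pics/d2.png

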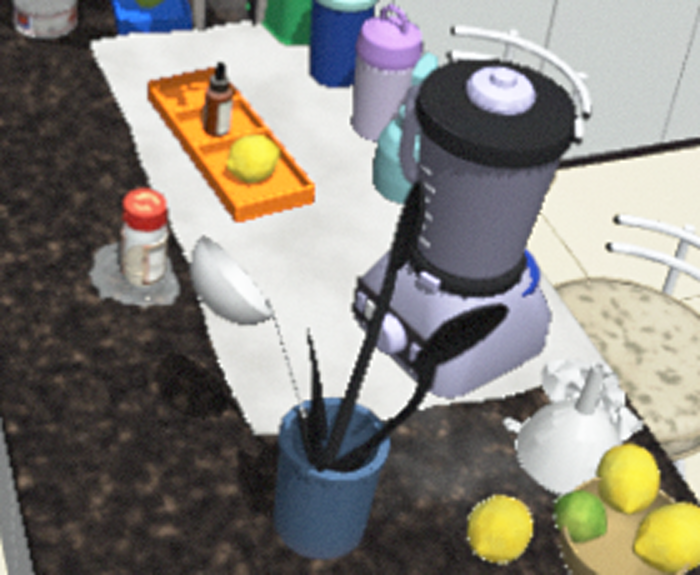

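The dropper stands and the lemon lies in the orange tray. The ladle leans out of the pot, at y below about -560, so it is clear of the red jar. Go to the red jar.

```bash
python3 -m creep '[{"slide":[-20,-40,0],"rotation":[0,0,0]},{"slide":[-60,-85,0],"rotation":[0,0,0]},{"slide":[-105,-120,0],"rotation":[0,0,0]},{"slide":[-155,-146.5,0],"rotation":[0,0,0]},{"slide":[-195,-146.5,0],"rotation":[0,0,0]},{"slide":[-219.6,-146.5,0],"rotation":[0,0,0]},{"slide":[-219.6,-146.5,0],"rotation":[0,0,0]}]' 1 25
python3 -m creep '[{"slide":[0,0,30],"rotation":[0,0,0]},{"slide":[0,0,60],"rotation":[0,0,0]},{"slide":[0,0,85],"rotation":[0,0,0]},{"slide":[0,0,100],"rotation":[0,0,0]},{"slide":[0,0,105],"rotation":[0,0,0]},{"slide":[0,0,105.5],"rotation":[0,0,0]}]'
python3 -m creep '[{"slide":[0,0,0],"rotation":[0,0,0]},{"slide":[0,0,0],"rotation":[0,0,0]},{"slide":[0,0,0],"rotation":[0,0,0]},{"slide":[0,0,0],"rotation":[0,0,0]},{"slide":[0,0,0],"rotation":[0,0,0]},{"slide":[0,0,0],"rotation":[0,0,0]},{"slide":[0,0,-5],"rotation":[0,0,0]},{"slide":[0,0,-20],"rotation":[0,0,0]}]' 0 30
python3 -m creep '[{"slide":[0,0,-30],"rotation":[0,0,0]},{"slide":[0,0,-70],"rotation":[0,0,0]},{"slide":[0,0,-70],"rotation":[0,0,0]}]'; python3 snap.py w16
```

```text
time: 29.55
tool_pos: [462.5, -396.6, 175.1]
eef_rot: [-0.0, 0.708, 0.707, -0.0]
contact_force: [0.3, 0.2, 0.5]
grip_width: 1.002
grip_force: 0.0
time: 30.3
tool_pos: [463.1, -395.6, 70.6]
eef_rot: [0.0, 0.707, 0.707, 0.0]
contact_force: [0.5, -0.0, 0.7]
grip_width: 0.998
grip_force: 0.0
time: 31.3
tool_pos: [462.2, -395.3, 90.2]
eef_rot: [-0.001, 0.707, 0.707, -0.0]
contact_force: [-0.0, -0.3, -1.3]
grip_width: 0.482
grip_force: 30.0
time: 31.68
tool_pos: [464.5, -397.3, 164.4]
eef_rot: [0.003, 0.707, 0.707, 0.0]
contact_force: [0.9, -1.0, -2.0]
grip_width: 0.485
grip_force: 30.0
```

View pics/w16.png

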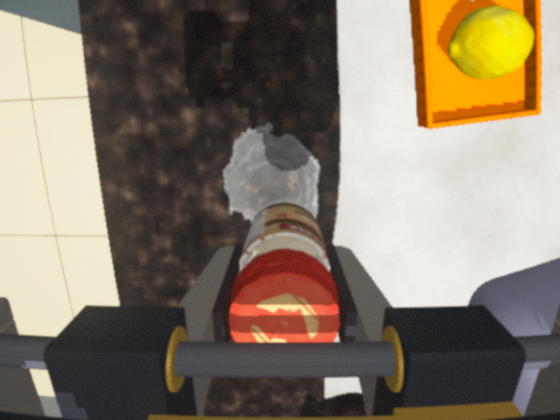

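The red jar is held upright at (285,275). Carry it along y first, away from the dropper, then across.

```bash
python3 -m creep '[{"slide":[40,0,0],"rotation":[0,0,0]},{"slide":[90,0,0],"rotation":[0,0,0]},{"slide":[140,0,0],"rotation":[0,0,0]},{"slide":[190,0,0],"rotation":[0,0,0]},{"slide":[240,10,0],"rotation":[0,0,0]},{"slide":[280,40,0],"rotation":[0,0,0]},{"slide":[288.9,80,0],"rotation":[0,0,0]},{"slide":[288.9,110,0],"rotation":[0,0,0]}]'
python3 -m creep '[{"slide":[0,20,0],"rotation":[0,0,0]},{"slide":[0,26.3,0],"rotation":[0,0,0]},{"slide":[0,26.3,20],"rotation":[0,0,0]},{"slide":[0,26.3,35],"rotation":[0,0,0]},{"slide":[0,26.3,40],"rotation":[0,0,0]},{"slide":[0,26.3,40],"rotation":[0,0,0]}]'; python3 snap.py w17
python3 -c "
from h import *
im=bot.read_camera('side');m=bot.camera_model('side');print(proj(m,(599.5,-106.8,10)),proj(m,(612.9,-198.8,10)));a=cv2.imread('pics/w17.png')[:300];b=cv2.resize(im[180:300,270:400,::-1],None,fx=2.5,fy=2.5)
cv2.imwrite('pics/m2.png',np.hstack([cv2.resize(a,(475,254)),cv2.resize(b,(275,254))]))"
```

```text
time: 32.72
tool_pos: [573.4, -105.4, 159.3]
eef_rot: [-0.001, 0.706, 0.708, -0.0]
contact_force: [-0.3, -0.1, -0.8]
grip_width: 0.478
grip_force: 30.0
time: 33.48
tool_pos: [598.5, -106.9, 120.0]
eef_rot: [-0.0, 0.707, 0.707, -0.0]
contact_force: [0.1, -0.4, -1.0]
grip_width: 0.474
grip_force: 30.0
[326.81422345 229.42482972] [339.5635951  246.43892057]
```

View pics/m2.png

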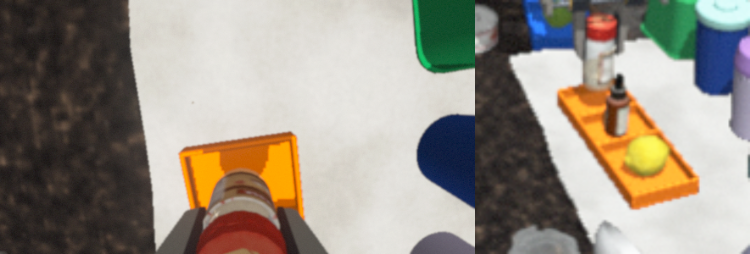

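The jar hangs centred over the far compartment: base (240,185), rim corners (180,150) and (297,133). The dropper stands in the middle one. Lower and release.

```bash
python3 -m creep '[{"slide":[0,0,12],"rotation":[0,0,0]},{"slide":[0,0,24],"rotation":[0,0,0]},{"slide":[0,0,32],"rotation":[0,0,0]},{"slide":[0,0,37],"rotation":[0,0,0]},{"slide":[0,0,39],"rotation":[0,0,0]},{"slide":[0,0,39.5],"rotation":[0,0,0]},{"slide":[0,0,39.5],"rotation":[0,0,0]}]'
python3 -m creep '[{"slide":[0,0,0],"rotation":[0,0,0]},{"slide":[0,0,0],"rotation":[0,0,0]},{"slide":[0,0,0],"rotation":[0,0,0]},{"slide":[0,0,0],"rotation":[0,0,0]},{"slide":[0,0,-20],"rotation":[0,0,0]},{"slide":[0,0,-60],"rotation":[0,0,0]},{"slide":[0,0,-120],"rotation":[0,0,0]},{"slide":[0,0,-120],"rotation":[0,0,0]}]' 0.75
python3 -m creep '[{"slide":[0,-60,-20],"rotation":[0,0,0]},{"slide":[0,-60,-40],"rotation":[0,0,0]},{"slide":[0,-60,-40],"rotation":[0,0,0]},{"slide":[0,-60,-40],"rotation":[0,0,0]}]'
python3 -c "
from h import *
a=bot.read_camera('side')[140:300,230:400,::-1];b=bot.read_camera('scene')[130:290,160:380,::-1]
cv2.imwrite('pics/m3.png',cv2.resize(np.hstack([a,b]),(780,320)))"
```

```text
time: 34.45
tool_pos: [599.2, -106.9, 81.0]
eef_rot: [0.0, 0.707, 0.707, 0.0]
contact_force: [-0.4, 0.9, -1.8]
grip_width: 0.482
grip_force: 30.0
time: 35.45
tool_pos: [602.2, -107.4, 207.2]
eef_rot: [0.004, 0.707, 0.707, 0.003]
contact_force: [0.2, -0.1, -0.5]
grip_width: 0.75
grip_force: 0.0
time: 35.95
tool_pos: [539.2, -106.9, 240.4]
eef_rot: [0.0, 0.707, 0.707, 0.0]
contact_force: [0.4, 0.4, 0.6]
grip_width: 0.753
grip_force: 0.0
```

View pics/m3.png

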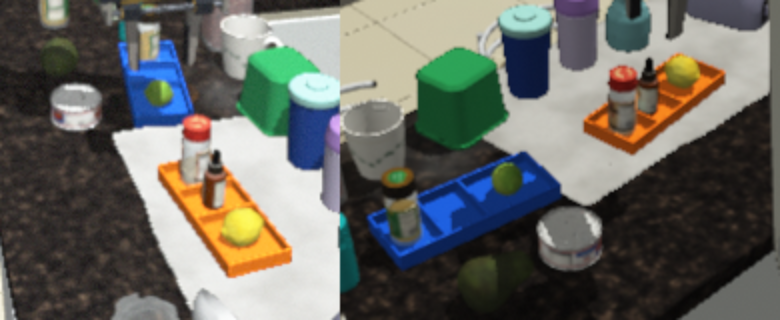

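All five stand or lie in their compartments in both views, jars and bottle upright: red jar (197,150), dropper (214,185), lemon (240,227), dark jar (402,210), lime (507,177). The avocado and tin are unmoved. Hand in.

```bash
python3 -c "
from rig import bot
print(bot.job_done())"
```

```text
the job is handed in; nothing more can be done
None
```

Both kits are made up and handed in after about 36 s on the robot's clock: the last camera check showed every item upright or lying in its own compartment, with the avocado and tin not visibly moved, but the hand-in gave no pass or fail verdict.

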